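# Sort the returned test clips: free hinge to stock, seized hinge to repair

## Robot

A 6-joint arm with a two-finger parallel gripper is mounted at the origin on the work surface. World frame = base frame: x ahead of the robot, y to its left, z up, the work surface at z = 0. Lengths are in m, angles in rad, forces in N, time in s.
With the tool pointing down it reaches from about 0.275 to 0.875 m from the base axis. Payload 12.5 kg.
Tool frame: the origin (TCP) lies on the centre line of the jaws, within the pads' length; the fingertips stand r.finger_overhang ahead of it and the grasp point (between the pads) lies 3 mm ahead of it (r.finger_overhang is the distance from the TCP to the fingertips, in m); z points along the fingers, y is the line along which they close (so a half turn about z gives the same grasp; the last joint's range is limited). The gripper opens to 85 mm and grips with 20 to 120 N. Pads are 22 mm wide; open, the fingers measure 114 mm over their backs; the gripper's body (76 mm by 85 mm) begins 54 mm behind the grasp point. The pads swing forward as they close: fully open they stand 13 mm farther back than shut.
Start: joints at [1.026, 0.351, 1.652, -0, 1.139, -0.085], TCP at [0.244, 0.493, 0.253] pointing down, gripper open.
Joint ranges: [-2.75, 2.75], [-0.79, 2.1], [0.01, 2.65], [-1.57, 4.71], [0.07, 3.14], [-2.87, 2.87]. Speed limits (rad/s): [2.22, 2.22, 2.79, 3.14, 3.14, 3.14].

## Interface

Orientations are given as a unit quaternion [x, y, z, w].
In Python, from cell import r, optics gives the robot as it stands. The module is installed in compiled form; this text tells all that it offers. Calls block until the motion is done:
- r.move_to(position, orientation): joint-space move of the TCP to a pose.
- r.move_linear(position, rot=None, vel=0.15): straight line of the TCP; rot=None keeps the orientation; vel is the mean speed in m/s.
- r.set_joints(angles): joint-space move.
- r.set_gripper(opening, squeeze=None): opening from 0.0 (shut) to 1.0 (fully open); squeeze is the grip in N (None keeps the last); returns when the fingers have stopped.
- r.sleep(seconds).
- r.inverse_kinematics(position, orientation): joint angles nearest the present ones, or None.
- optics.get_image(name): name is "scene" or "top" or "wrist"; returns a dict with "pixels" (480x640x3 uint8, red, green, blue), "depth" (480x640 float32, m along the optical axis (not along the pixel's ray), 0 where there is no reading), "fx", "fy", "cx", "cy" (pixels), "camera_from_world" (4x4, takes a point from world to camera coordinates); the wrist camera has in their place "mount" (4x4, takes a point from camera to tool coordinates, whose origin is the TCP and whose axes are the flange's). Camera axes: x right, y down, z forward; pixel columns grow to the right and rows downward; lengths in m; the calibration is good to about 2 mm. A picture is of the moment at which its call begins: read the wrist's pose just before it.
A pose or a line that the arm cannot do raises r.PlanningError and nothing moves.
- r.hand_in(): hands the job in; it is judged then, once.
Readings, each from a call of its own:
- r.current_t(): time.
- r.current_q(): joint angles.
- r.current_qvel(): joint speeds.
- r.current_effort(): joint torques, N m.
- r.current_tool_pos(): TCP position.
- r.current_ee_rot(): TCP orientation.
- r.current_contact_force(): force on the tool from outside, world axes, zero at the start.
- r.current_torque(): the same for the moment, N m.
- r.current_opening(): opening from 0.0 (shut) to 1.0 (fully open).
- r.current_finger_force(): force on a finger pad.
Only numpy, scipy, OpenCV 4.12 (cv2) and the standard library are available. Lean on these libraries where they do the work, as an engineer would, in place of code of your own. Each camera call takes 0.05 s, during which the arm holds its last target. There are 200 camera calls.

## Task

Two yellow hinged test clips lie on the green test bench. Pick up each one by its two black handle posts, squeezing them together: if the handles close, the clip is free, so set it down flat in the blue stock tray with its handles still closed; if they will not move, the hinge is seized, so set it down flat in the red repair tray. Do not drop the clips from a height, let go of both, and leave the mouse, the board panel and the tape roll where they are.

Things in the scene. Friction and masses are not known exactly. Their poses are not given: they have to be found in the camera images.
- clip_a_grip (a point): point midway between the two black handle posts of one of two identical yellow clips (posts upright, round, 14 across, 44 high, at y = +22 and -22: 58 over their outsides), half-way up, 22 above the underside. x points from handles to jaws (hinge pin 40 ahead, jaw ends 75 ahead), y across the posts, z up. Fixed to the +y lever
- clip_b_grip (a point): point midway between the two black handle posts of one of two identical yellow clips (posts upright, round, 14 across, 44 high, at y = +22 and -22: 58 over their outsides), half-way up, 22 above the underside. x points from handles to jaws (hinge pin 40 ahead, jaw ends 75 ahead), y across the posts, z up. Fixed to the +y lever
- clip_a_hinge (a joint): hinge angle of the clip at point clip_a_grip, rad: 0 handles fully apart, 0.6 handles squeezed together to the stop; starts between 0 and 0.06
- clip_b_hinge (a joint): hinge angle of the clip at point clip_b_grip, rad: 0 handles fully apart, 0.6 handles squeezed together to the stop; starts between 0 and 0.06
- clip_a: the clip of point clip_a_grip: peg-shaped, on its side, hinge pin upright; 81 x 58 x 44 high, 80 to 130 g; origin 22 below that point, same axes. Squeezed along y by 20 N or more, a free clip closes to 32 over the posts and stops (no spring; it stays so); a seized one does not move. The squeeze also holds it to be carried. Which is free is not known beforehand
- clip_b: the clip of point clip_b_grip: peg-shaped, on its side, hinge pin upright; 81 x 58 x 44 high, 80 to 130 g; origin 22 below that point, same axes. Squeezed along y by 20 N or more, a free clip closes to 32 over the posts and stops (no spring; it stays so); a seized one does not move. The squeeze also holds it to be carried. Which is free is not known beforehand
- repair_tray: shallow open plastic tray, red: for clips to be repaired, fixed to the bench: 170 along its x, 150 along its y, 14 high over all, walls and floor 5 thick. Origin: centre of its underside; z up
- stock_tray: shallow open plastic tray, blue: for good stock, fixed to the bench: 170 along its x, 150 along its y, 14 high over all, walls and floor 5 thick. Origin: centre of its underside; z up
- mouse: bystander, to be left where it is: a black computer mouse, 105 x 60 x 33; origin at the centre of its underside
- board_panel: bystander, to be left where it is: a blue panel of small circuit boards, 90 x 88 x 9; origin at the centre of its underside
- tape_roll: bystander, to be left where it is: a white roll of tape lying flat, 80 across, 20 high; origin at the centre of its underside
Mind the look-alikes: they are no part of the job. Leave any pink look-alike of the clip_b alone.

How it is judged:
On the way, in this order (a step that is already met when the one before it is completed fails the run):
1. one clip is squeezed by its handle posts (((contact force between the fingers and clip_a above 5 N and distance between the grasp point and clip_a_grip below 0.032 m) or (contact force between the fingers and clip_b above 5 N and distance between the grasp point and clip_b_grip below 0.032 m))), for 0.2 s.
2. with one clip lying in its proper tray, the other is squeezed by its handle posts ((((((x of clip_a_grip in the frame of stock_tray between -0.08 and 0.08 m and y of clip_a_grip in the frame of stock_tray between -0.07 and 0.07 m and height (world z) of clip_a_grip below 0.037 m and angle between clip_a_grip's own z axis and vertical below 0.175 rad) and value of joint clip_a_hinge above 0.4 rad) or ((x of clip_a_grip in the frame of repair_tray between -0.08 and 0.08 m and y of clip_a_grip in the frame of repair_tray between -0.07 and 0.07 m and height (world z) of clip_a_grip below 0.037 m and angle between clip_a_grip's own z axis and vertical below 0.175 rad) and value of joint clip_a_hinge below 0.2 rad)) and (contact force between the fingers and clip_b above 5 N and distance between the grasp point and clip_b_grip below 0.032 m)) or ((((x of clip_b_grip in the frame of stock_tray between -0.08 and 0.08 m and y of clip_b_grip in the frame of stock_tray between -0.07 and 0.07 m and height (world z) of clip_b_grip below 0.037 m and angle between clip_b_grip's own z axis and vertical below 0.175 rad) and value of joint clip_b_hinge above 0.4 rad) or ((x of clip_b_grip in the frame of repair_tray between -0.08 and 0.08 m and y of clip_b_grip in the frame of repair_tray between -0.07 and 0.07 m and height (world z) of clip_b_grip below 0.037 m and angle between clip_b_grip's own z axis and vertical below 0.175 rad) and value of joint clip_b_hinge below 0.2 rad)) and (contact force between the fingers and clip_a above 5 N and distance between the grasp point and clip_a_grip below 0.032 m)))), for 0.2 s.
At the end, for the whole second after the job is handed in: The clip that flexes lies in the blue tray with its hinge past 0.4 rad, the seized one in the red tray with its hinge under 0.2 rad; each flat (10 degrees) on the tray floor (handle point under 37 mm high, within 80 mm in x and 70 mm in y of the tray centre), at rest and let go (((((x of clip_a_grip in the frame of stock_tray between -0.08 and 0.08 m and y of clip_a_grip in the frame of stock_tray between -0.07 and 0.07 m and height (world z) of clip_a_grip below 0.037 m and angle between clip_a_grip's own z axis and vertical below 0.175 rad) and value of joint clip_a_hinge above 0.4 rad) and ((x of clip_b_grip in the frame of repair_tray between -0.08 and 0.08 m and y of clip_b_grip in the frame of repair_tray between -0.07 and 0.07 m and height (world z) of clip_b_grip below 0.037 m and angle between clip_b_grip's own z axis and vertical below 0.175 rad) and value of joint clip_b_hinge below 0.2 rad)) or (((x of clip_b_grip in the frame of stock_tray between -0.08 and 0.08 m and y of clip_b_grip in the frame of stock_tray between -0.07 and 0.07 m and height (world z) of clip_b_grip below 0.037 m and angle between clip_b_grip's own z axis and vertical below 0.175 rad) and value of joint clip_b_hinge above 0.4 rad) and ((x of clip_a_grip in the frame of repair_tray between -0.08 and 0.08 m and y of clip_a_grip in the frame of repair_tray between -0.07 and 0.07 m and height (world z) of clip_a_grip below 0.037 m and angle between clip_a_grip's own z axis and vertical below 0.175 rad) and value of joint clip_a_hinge below 0.2 rad))) and linear speed of each of clip_a, clip_b below 0.03 m/s and contact force between the fingers and clip_a below 0.1 N and contact force between the fingers and clip_b below 0.1 N); the robot touches nothing.
It fails at once if the mouse is moved more than 30 mm (distance of mouse from where it was at the start of the episode above 0.03 m).
It fails at once if the board panel is moved more than 30 mm (distance of board_panel from where it was at the start of the episode above 0.03 m).
It fails at once if the tape roll is moved more than 30 mm (distance of tape_roll from where it was at the start of the episode above 0.03 m).
It fails at once if a clip is let go more than about 80 mm above the bench (height (world z) of clip_a_grip above 0.1 m and contact force between the fingers and clip_a below 0.1 N).
It fails at once if a clip is let go more than about 80 mm above the bench (height (world z) of clip_b_grip above 0.1 m and contact force between the fingers and clip_b below 0.1 N).
It also fails if it takes over 48 s, if anything falls off the work surface, if the arm or the gripper's body presses on something with over 40 N, if the wrist force passes 120 N, or if a joint passes its speed limit or range.

## Working session

There is one attempt and no reset: what is moved stays moved. The work goes in short steps, each a Python script; the robot and the scene stay as the last script left them, time stands still between calls to the robot, and variables do not carry over. Pictures are saved under pics/ and viewed, at most 10 in all, crops included, and the job is handed in when it is done.

```bash
mkdir -p pics; cat > h.py <<'E'
import numpy as np, cv2
from cell import r, optics
def world(im,u,v,z):
    T=np.linalg.inv(im["camera_from_world"]); d=T[:3,:3]@np.array([(u-im["cx"])/im["fx"],(v-im["cy"])/im["fy"],1]); o=T[:3,3]
    return o+d*(z-o[2])/d[2]
def cloud(im):
    D=im["depth"]; v,u=np.mgrid[:480,:640]
    P=np.stack([(u-im["cx"])/im["fx"]*D,(v-im["cy"])/im["fy"]*D,D],-1)
    T=np.linalg.inv(im["camera_from_world"]); return P@T[:3,:3].T+T[:3,3]
E
python3 - <<'E'
from h import *
for n in("top","scene"):
    im=optics.get_image(n); np.save(n+".npy",im,allow_pickle=True); cv2.imwrite(f"pics/{n}1.png",im["pixels"][...,::-1])
    print(n,np.linalg.inv(im["camera_from_world"])[:3,3],im["fx"])
print(r.current_ee_rot(),r.finger_overhang,r.current_t())
E
```

```text
top [ 0.38056844 -0.01083838  1.11869519] 539.3820204963642
scene [0.96239472 0.49059574 0.72214331] 461.3410450983441
[ 2.27888040e-01  9.73687195e-01 -5.12754518e-04 -1.54295665e-04] 0.022 0.1
```

View pics/top1.png

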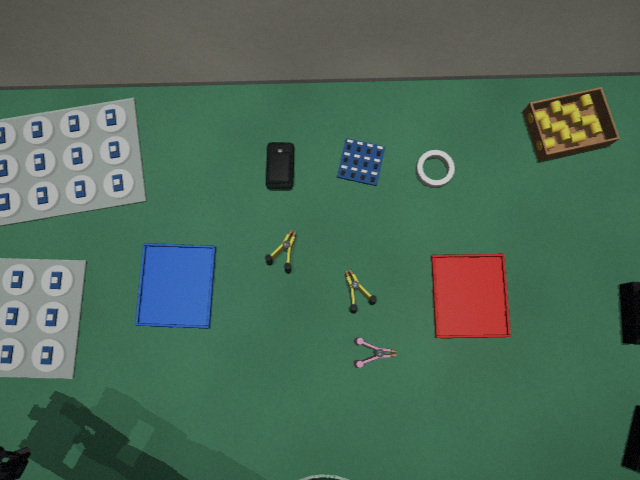

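View pics/scene1.png

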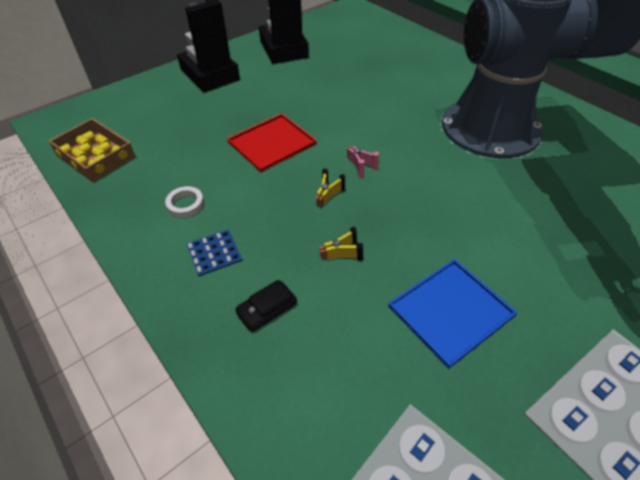

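The top view shows two yellow clips, one near (282,250) with posts at (269,260) and (288,268), the other near (359,290) with posts at (353,308) and (372,300). Both fit the description. The pink clip at (373,352) is the look-alike to leave alone. The yellow parts in the box at (570,125) aren't clips. The blue tray is at (176,286) and the red one at (471,296).

```bash
python3 - <<'E'
from h import *
im=np.load("top.npy",allow_pickle=True).item(); p=im["pixels"]; hsv=cv2.cvtColor(p,cv2.COLOR_RGB2HSV)
big=cv2.resize(p[220:380,250:410],None,fx=3.7,fy=3.7,interpolation=cv2.INTER_CUBIC)
for name,(u0,v0,u1,v1) in dict(A=(258,224,304,278),B=(338,262,384,318)).items():
    h=hsv[v0:v1,u0:u1]; dark=(h[...,2]<50).astype(np.uint8)
    n,l,s,c=cv2.connectedComponentsWithStats(dark)
    i=np.argsort(-s[1:,4])[:2]+1
    pts=[world(im,c[k][0]+u0,c[k][1]+v0,.040) for k in i]
    y=cv2.inRange(h,(20,120,90),(35,255,255)); m=cv2.moments(y,True)
    yc=world(im,m["m10"]/m["m00"]+u0,m["m01"]/m["m00"]+v0,.025)
    mid=(pts[0]+pts[1])/2; d=pts[1]-pts[0]
    ax=np.array([-d[1],d[0]]); ax/=np.linalg.norm(ax); ax*=np.sign(ax@(yc-mid)[:2])
    print(name,s[i,4],c[i]+[u0,v0],"mid",mid.round(4),"sep",np.linalg.norm(d).round(4),"xdir deg",np.degrees(np.arctan2(ax[1],ax[0])).round(1),(yc-mid)[:2].round(3))
for name,lo,hi in(("blue",(105,150,80),(125,255,255)),("red",(0,180,80),(8,255,255))):
    c=max(cv2.findContours(cv2.inRange(hsv,lo,hi),0,2)[0],key=cv2.contourArea); b=cv2.minAreaRect(c)
    q=np.array([world(im,*k,.014)[:2] for k in cv2.boxPoints(b)])
    print(name,q.mean(0).round(4),q.round(3).tolist())
cv2.imwrite("pics/crop1.png",big[...,::-1])
E
```

```text
A [53 50] [[268.77358491 259.77358491]
 [287.34       268.04      ]] mid [0.5389 0.081  0.04  ] sep 0.0414 xdir deg -25.4 [ 0.036 -0.014]
B [35 29] [[371.62857143 300.65714286]
 [352.65517241 309.44827586]] mid [ 0.4522 -0.0857  0.04  ] sep 0.0417 xdir deg 23.2 [0.036 0.011]
blue [0.5049 0.2954] [[0.425, 0.374], [0.599, 0.369], [0.584, 0.214], [0.411, 0.224]]
red [ 0.4693 -0.309 ] [[0.553, -0.235], [0.558, -0.387], [0.385, -0.381], [0.381, -0.233]]
```

View pics/crop1.png

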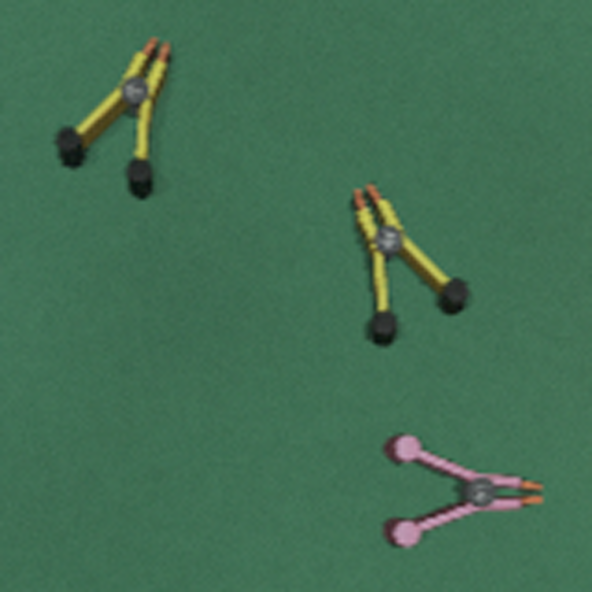

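The crop confirms it: two yellow clips with black posts, at crop (105,160) and (418,310). The third is all pink at (440,490), so I leave it. Next I hover over clip A and check with the wrist camera.

```bash
cat >> h.py <<'E'
from scipy.spatial.transform import Rotation as Ro
def quat(deg):
    "tool down, tool y across the posts of a clip whose x lies at deg; the half turn with the smaller last joint"
    best=None
    for a in (deg,deg+180):
        c,s=np.cos(np.radians(a)),np.sin(np.radians(a))
        q=Ro.from_matrix(np.array([[c,s,0],[s,-c,0],[0,0,-1]])).as_quat()
        j=r.inverse_kinematics([.45,.05,.2],q)
        if j is not None and (best is None or abs(j[5])<best[0]): best=(abs(j[5]),q)
    return best[1]
def wrist(name):
    p=np.array(r.current_tool_pos()); R=Ro.from_quat(r.current_ee_rot()).as_matrix(); im=optics.get_image("wrist")
    T=np.eye(4); T[:3,:3]=R; T[:3,3]=p; im["camera_from_world"]=np.linalg.inv(T@im["mount"])
    cv2.imwrite(f"pics/{name}.png",im["pixels"][...,::-1]); return im
def posts(im,guess):
    "black post tops near the guessed midpoint, from the wrist picture's depth"
    C=cloud(im); p=im["pixels"]
    m=(p.max(-1)<60)&(np.abs(C[...,2]-.044)<.006)&(np.hypot(C[...,0]-guess[0],C[...,1]-guess[1])<.045)&(im["depth"]>0)
    n,l,s,c=cv2.connectedComponentsWithStats(m.astype(np.uint8)); i=np.argsort(-s[1:,4])[:2]+1
    P=[C[l==k].mean(0) for k in i]; d=P[1]-P[0]; mid=(P[0]+P[1])/2
    print("posts",s[i,4],c[i].round().tolist(),"mid",mid.round(4),"sep",np.linalg.norm(d).round(4),"x deg mod180",(np.degrees(np.arctan2(d[1],d[0]))+90)%180)
E
python3 - <<'E'
from h import *
r.set_gripper(1.0)
r.move_to([.539-.02,.081+.01,.16],quat(-25.4))
im=wrist("w1"); posts(im,(.539,.081)); print(r.current_t(),r.current_q(),r.current_opening())
E
```

```text
posts [418 412] [[285.0, 290.0], [353.0, 290.0]] mid [0.543  0.0804 0.0437] sep 0.042 x deg mod180 154.90588954522127
2.1667 [ 8.67232157e-02  4.28349501e-01  1.79721042e+00  1.16953462e-04
  9.15699139e-01 -1.04191313e+00] 1.000260873655085
```

View pics/w1.png

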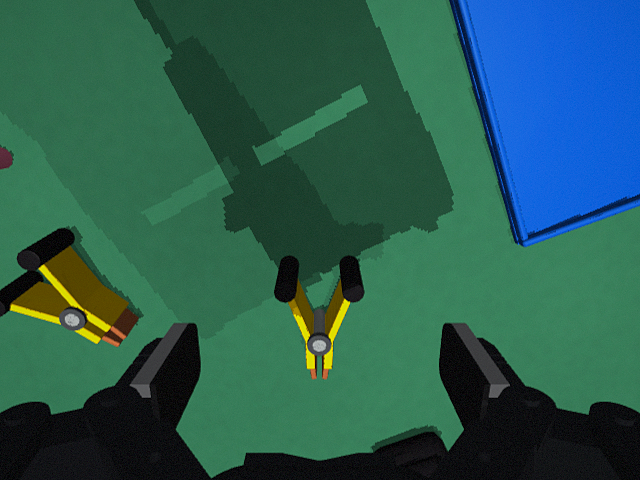

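The wrist view shows clip A's post tops at (285,290) and (353,290), within 4 mm of the first estimate. I'll descend and squeeze.

```bash
python3 - <<'E'
from h import *
q=quat(-25.1); a=np.radians(-25.1); x,y=.543-.002*np.cos(a),.0804-.002*np.sin(a)
r.move_to([x,y,.13],q); r.move_linear([x,y,.031],vel=.1)
print(r.current_contact_force())
r.set_gripper(0.0,squeeze=40); r.sleep(.3)
print("op",r.current_opening(),"F",r.current_finger_force())
r.move_linear([x,y,.13],vel=.12); r.sleep(.1)
print("op",r.current_opening(),"F",r.current_finger_force(),r.current_contact_force(),r.current_t())
E
```

```text
[ 0.34575408 -0.72644324 -0.23164066]
op 0.6430989329164701 F 40.78519284725189
op 0.6404624099355483 F 42.30610013008118 [ 0.37467495 -0.48838874 -1.59459952] 5.35
```

The handles stopped at about 55 mm, so clip A is seized. It goes in the red tray.

```bash
cat >> h.py <<'E'
def place(cx,cy,turn,opening,z=.037):
    "set down the held clip, grip point at cx,cy, after turning it by turn degrees about z"
    q=(Ro.from_euler("z",turn,degrees=True)*Ro.from_quat(r.current_ee_rot())).as_quat()
    print("ik",np.round(r.inverse_kinematics([cx,cy,.12],q),2))
    r.move_to([cx,cy,.12],q); r.move_linear([cx,cy,.06],vel=.15)
    print("held op",r.current_opening(),r.current_finger_force())
    r.move_linear([cx,cy,z],vel=.04); print("F",r.current_contact_force())
    r.set_gripper(opening); r.sleep(.2); r.move_linear([cx,cy,.13],vel=.15)
E
python3 - <<'E'
from h import *
place(.469-.034,-.309,24.1,.95)
r.set_gripper(1.0); print(r.current_t())
# hover B, look
a=np.radians(23.2)
r.move_to([.4545-.02,-.0857-.01,.16],quat(23.2))
im=wrist("w2"); posts(im,(.4545,-.0857))
im=optics.get_image("top"); cv2.imwrite("pics/top2.png",cv2.resize(im["pixels"][200:360,240:540,::-1],None,fx=2.6,fy=2.6)); print(r.current_t())
E
```

```text
ik [-0.7   0.5   1.8  -0.    0.84 -2.26]
held op 0.6408977806233925 42.38144338130951
F [-1.95511598  0.68838169  3.04362577]
9.7
posts [442 373] [[288.0, 214.0], [361.0, 215.0]] mid [ 0.4581 -0.0899  0.0442] sep 0.0422 x deg mod180 21.95887564074802
12.4167
```

View pics/w2.png

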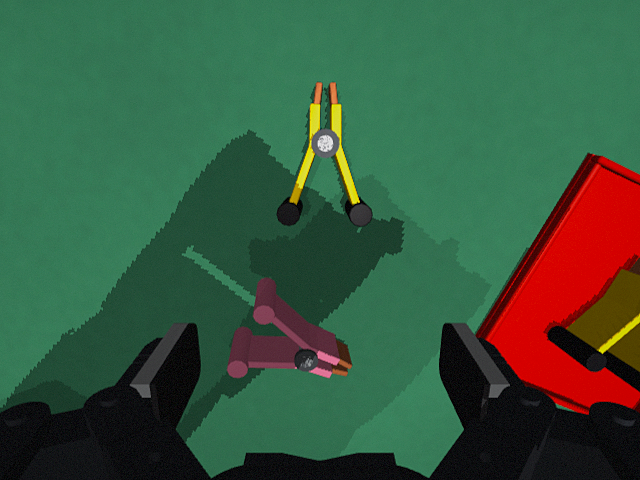

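View pics/top2.png

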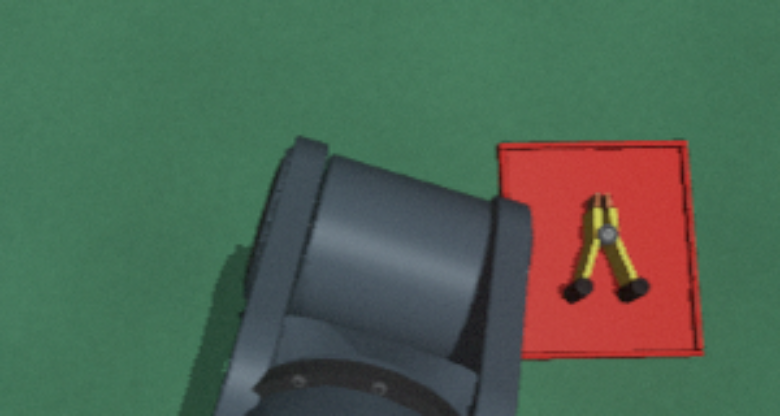

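Clip A lies flat in the red tray, posts at crop (577,290) and (632,290). The wrist view shows clip B's post tops at (288,214) and (361,215), and the pink clip is separate at (290,340). Now I'll squeeze clip B.

```bash
python3 - <<'E'
from h import *
q=quat(22); a=np.radians(22); x,y=.4581-.003*np.cos(a),-.0899-.003*np.sin(a)
r.move_to([x,y,.13],q); r.move_linear([x,y,.031],vel=.1)
print(r.current_contact_force())
r.set_gripper(0.0,squeeze=40); r.sleep(.4)
print("op",r.current_opening(),"F",r.current_finger_force())
r.move_linear([x,y,.09],vel=.1); r.sleep(.1)
print("op",r.current_opening(),"F",r.current_finger_force(),r.current_contact_force(),r.current_t())
E
```

```text
[-0.11144088 -0.26560268  0.63462059]
op 0.3550225984748149 F 38.685402274131775
op 0.35269372900938134 F 39.57084059715271 [ 0.02762481 -0.9792336  -0.72528834] 15.625
```

The handles closed to about 30 mm, so clip B is free and goes in the blue tray.

```bash
python3 - <<'E'
from h import *
p=r.current_tool_pos(); r.move_linear([p[0],p[1],.13],vel=.12)
place(.505-.034,.295,-24.5,.6)
p=r.current_tool_pos(); r.move_linear([p[0],p[1],.22],vel=.2)
r.move_to([.35,.05,.3],r.current_ee_rot())
im=optics.get_image("top"); cv2.imwrite("pics/top3.png",im["pixels"][...,::-1])
im=optics.get_image("scene"); cv2.imwrite("pics/scene3.png",im["pixels"][...,::-1])
C=cloud(optics.get_image("top")); print(r.current_t(),r.current_contact_force())
E
```

```text
ik [0.48 0.53 1.75 0.   0.86 2.09]
held op 0.3547580683680167 39.607020020484924
F [-2.33017859 -0.69304376  1.20679253]
21.975 [-0.00862761 -0.31109809  0.4537205 ]
```

View pics/top3.png

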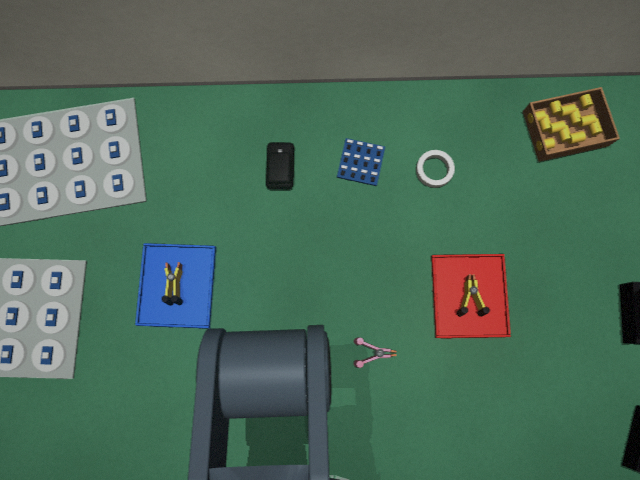

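View pics/scene3.png

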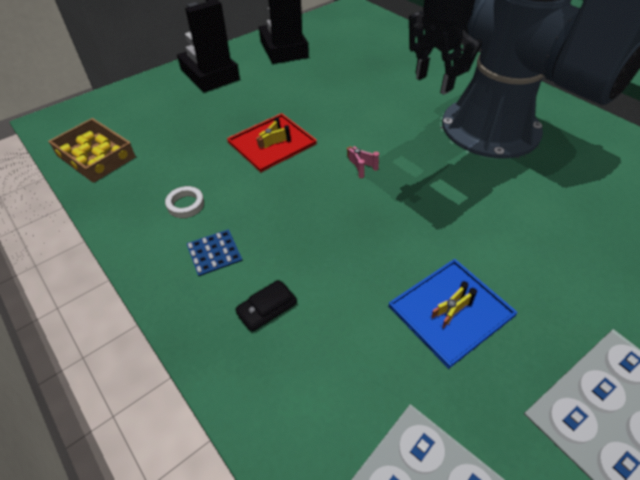

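The closed clip lies flat in the blue tray at (172,285) and the seized one flat in the red tray at (473,297). The mouse, board panel, tape roll and pink clip haven't moved.

```bash
python3 -c "
from cell import r
print(r.hand_in())"
```

```text
the job is handed in; nothing more can be done
None
```

The job is handed in, with the free clip closed in the blue stock tray, the seized clip in the red repair tray and nothing else moved; the hand-in returned no verdict.

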